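# Put the bench back in order: bottle, beaker and check weight

## Task

On this laboratory bench the reagent bottle, the steel beaker and the check weight each stand in another's place. Put the bottle in the white spill tray, the beaker on the magnetic stirrer's plate and the weight on the balance's pan, each upright in the middle of its place, using the free cork mat to stand one of them on in the meantime. Set everything down gently, tip nothing over, and leave the tube rack, the small vial and the carton where they are.

Things in the scene. Friction and masses are not known exactly. Their poses are not given: they have to be found in the camera images.
- bottle: Reagent bottle, loose: round white plastic body 54 mm in diameter and straight up to 82 mm, then a shoulder and a red screw cap 38 mm in diameter from 95 to 113 mm (its full height). About 0.18 to 0.35 kg. Origin: centre of its underside, z up along its axis. At the start it stands on the stirrer; it belongs in the tray.
- beaker: Open steel beaker, loose: round, empty, 60 mm in diameter, 85 mm high, with a rim flaring to 64 mm over the top 5 mm, wall 3 mm. About 0.14 to 0.24 kg, firm enough to be gripped across the outside. Origin: centre of its underside, z up along its axis. At the start it stands on the balance; it belongs on the stirrer.
- weight: Steel check weight, loose, 0.5 kg: plain cylinder 42 mm in diameter and 52 mm high with a narrow neck (16 mm) and a knob 26 mm in diameter on top, 74 mm high in all. Origin: centre of its underside, z up along its axis. At the start it stands in the tray; it belongs on the balance.
- balance: Electronic balance, fixed: low white housing 190 x 135 mm, 35 mm high, with a round steel pan 100 mm in diameter, whose top is 45 mm above the bench, and a green display strip at its front end. The pan does not move. Origin: on the bench, straight under the centre of the pan; x points from the display towards the pan, z up; the housing reaches from x = -125 to +65 mm.
- stirrer: Magnetic stirrer, fixed: grey housing 175 x 130 mm with a flat white square plate of 122 x 122 mm on it, whose top is 65 mm above the bench, and two black knobs on its front face. Origin: on the bench, straight under the centre of the plate; x points from the knobs towards the plate, z up; the housing reaches from x = -110 to +65 mm, the knobs to -124 mm.
- tray: Shallow white square spill tray, fixed: 130 x 130 mm outside, walls 4 mm thick and 14 mm high, inner floor 4 mm above the bench. Origin: on the bench under the tray's centre, axes along its sides, z up.
- mat: Round cork mat, fixed, 110 mm in diameter, 8 mm thick; empty at the start, for standing a thing on in the meantime. Origin: on the bench under its centre, z up.
- rack: Bystander, loose: aluminium tube rack with capped tubes, 70 x 200 mm, 98 mm high, beyond the work. Origin: centre of its underside, y along its length. Leave it alone.
- vial: Bystander, loose: small amber glass vial with a white cap, 28 mm in diameter, 52 mm high. Origin: centre of its underside. Leave it alone.
- carton: Bystander, loose: low white carton with a blue band, 90 x 120 mm, 55 mm high. Origin: centre of its underside. Leave it alone.
Not all that is in view belongs to the job. Leave any green or purple look-alike of the beaker alone.

How it is judged (in metres and radians):
On the way:
1. one of the three things stands free and at rest on the cork mat (((horizontal distance between bottle and mat below 0.03 m and z of bottle in the frame of mat between 0.003 and 0.013 m and angle between bottle's own z axis and vertical below 0.1 rad and linear speed of bottle below 0.02 m/s and angular speed of bottle below 0.2 rad/s and contact force between the fingers and bottle below 0.1 N) or (horizontal distance between beaker and mat below 0.03 m and z of beaker in the frame of mat between 0.003 and 0.013 m and angle between beaker's own z axis and vertical below 0.1 rad and linear speed of beaker below 0.02 m/s and angular speed of beaker below 0.2 rad/s and contact force between the fingers and beaker below 0.1 N) or (horizontal distance between weight and mat below 0.03 m and z of weight in the frame of mat between 0.003 and 0.013 m and angle between weight's own z axis and vertical below 0.1 rad and linear speed of weight below 0.02 m/s and angular speed of weight below 0.2 rad/s and contact force between the fingers and weight below 0.1 N))), for 0.2 s.
At the end, for the whole second after the job is handed in: The bottle stands in the tray, the beaker on the stirrer's plate and the weight on the balance's pan, each with its axis within 15 mm of the centre of its place, its underside within 5 mm of the surface it belongs on, upright within 0.1 rad, and at rest (horizontal distance between bottle and tray below 0.015 m and z of bottle in the frame of tray between -0.001 and 0.009 m and angle between each of bottle, beaker, weight's own z axis and vertical below 0.1 rad and linear speed of each of bottle, beaker, weight below 0.02 m/s and angular speed of each of bottle, beaker, weight below 0.2 rad/s and horizontal distance between beaker and stirrer below 0.015 m and z of beaker in the frame of stirrer between 0.06 and 0.07 m and horizontal distance between weight and balance below 0.015 m and z of weight in the frame of balance between 0.04 and 0.05 m); the robot touches nothing.
It fails at once if the bottle, beaker or weight is tipped over (more than 0.6 rad) (angle between any of bottle, beaker, weight's own z axis and vertical above 0.6 rad).
It fails at once if the bottle, beaker or weight is dropped (moves faster than 0.6 m/s while the fingers do not hold it: a fall of about 20 mm) ((linear speed of bottle above 0.6 m/s and contact force between the fingers and bottle below 0.1 N) or (linear speed of beaker above 0.6 m/s and contact force between the fingers and beaker below 0.1 N) or (linear speed of weight above 0.6 m/s and contact force between the fingers and weight below 0.1 N)).
It fails at once if the rack, vial or carton is moved more than 20 mm (distance of any of rack, vial, carton from where it was at the start of the episode above 0.02 m).
It also fails if it takes over 112 s, if anything falls off the work surface, if the arm or the gripper's body presses on something with over 40 N, if the wrist force passes 120 N, or if a joint passes its speed limit or range.

## Robot

A 6-joint arm with a two-finger parallel gripper is mounted at the origin on the work surface. World frame = base frame: x ahead of the robot, y to its left, z up, the work surface at z = 0. Lengths are in m, angles in degrees, forces in N, time in s.
With the tool pointing down it reaches from about 0.25 to 0.725 m from the base axis. Payload 9.7 kg.
Tool frame: the origin (TCP) lies at the very end of the fingers, on their centre line; the grasp point (between the pads) lies grasp_offset behind it (grasp_offset is the distance from the TCP to the grasp point, in m); z points along the fingers, y is the line along which they close (so a half turn about z gives the same grasp; the last joint's range is limited). The gripper opens to 85 mm and grips with 20 to 120 N. Pads are 22 mm wide; open, the fingers measure 114 mm over their backs; the gripper's body (76 mm by 85 mm) begins 54 mm behind the grasp point. The pads swing forward as they close: fully open they stand 13 mm farther back than shut.
Start: joints at [68.526, 4.979, 10.078, 95.1, 0, 90], TCP at [0.201, 0.512, 0.231] pointing down, gripper open.
Joint ranges: [-179.16, 179.16], [-48.56, 103.87], [-65.8, 70.77], [-126.05, 130.52], [-82.76, 87.17], [-180, 180]. Speed limits (degrees/s): [127.2, 127.2, 147.25, 180, 180, 180].

## Interface

Orientations are given as [roll, pitch, yaw] about the fixed x, y, z axes, in that order (R = Rz(yaw) Ry(pitch) Rx(roll)).
In Python, from workcell import get_obs, camera, calibration, job_done, recognise, cut_out, mark_of, grasp_offset gives the robot as it stands.
- The arm moves only by the tool servo_tool, never from a script. Its argument "moves" is a list of rows, each a list of 3 entries, a list of its own where there are three numbers: the turn, a rotation vector about the tool's x, y, z in degrees, then the shift along the tool's x, y, z in m, then the opening in per cent of the stroke, from 0 (shut) to 100 (fully open). In form: [[[ax, ay, az], [x, y, z], claw], ...]. A call has 1 to 12 rows; each row shifts and turns the commanded pose from where the row before left it, along the tool's axes as they then stand; what a row does not reach is not made up. A row lasts 1/10 s, in which the tool goes at most 50 mm and 8.59 degrees, less where a joint would pass 70% of its speed; a pose out of reach is approached as far as the arm can. A call is refused whole if a number of a shift passes 0.05 or a number of a turn 8.59, either way. A call with a gripper value outside its range is refused whole. The fingers move at their own pace and stop on an object; "force" is the grip in N (left out, the last holds). Time passes only in rows, so rows that do not move let the fingers close. It gives the time, the measured TCP pose, the force, the opening and the grip force at its end, in the units of the state.
- get_obs(): the state, without advancing time (a new reading comes with each control period).
- camera(name): name is "scene" or "top"; returns (picture, depth): 480x640x3 uint8, red, green, blue; 480x640 float32, m along the optical axis (not along the pixel's ray), 0 where there is no reading.
- calibration(name): a dict with "camera_matrix" (3x3 intrinsics, pixels), "R" (3x3) and "t" (3): a world point X has camera coordinates R X + t. Camera axes: x right, y down, z forward; pixel columns grow to the right and rows downward; lengths in m; the calibration is good to about 2 mm. A picture is of the moment at which its call begins. calibration takes no time and is no camera call.
- job_done(): hands the job in; it is judged then, once.
Trained networks look in the newest picture that a camera, given by its name, has taken for a name from the list of things; names that differ only in an ending like _2 or _b are one class to them, and where a whole thing is asked for, a point or a joint stands for the part that bears it (a point fixed in the world has none). Each returns a list of dicts, best first, with "score" (0 to 1); they miss things now and then, are a little off and sometimes report something else, mostly with a low value. They report only what shows in the picture. A call takes as long as a camera call. They do not tell look-alikes from the thing itself.
- recognise(name, camera): "xyz" ([x, y, z] in m, in the coordinates of the camera as it stood for that picture, good to about 4 mm: the middle of the surface that is visible of it).
- cut_out(name, camera): "mask" (480x640 bool, what is visible of it).
- mark_of(name, camera): "xyz" ([x, y, z] in m, in the coordinates of the camera as it stood for that picture, good to about 4 mm: a listed point, or the origin of a listed thing).
The state is a dict: "time": time; "q": joint angles; "qd": joint speeds; "joint_efforts": joint torques, N m; "ee_pos": TCP position; "tcp_rot": TCP orientation; "wrist_force": force on the tool from outside, world axes, zero at the start; "torque": the same for the moment, N m; "opening": finger opening in m; "grasp_force": force on a finger pad.
Only numpy, scipy, OpenCV 4.12 (cv2) and the standard library are available. Lean on these libraries where they do the work, as an engineer would, in place of code of your own. Each camera call takes 0.05 s, during which the arm holds its last target. There are 200 camera calls.

## Working session

There is one attempt and no reset: what is moved stays moved. The work goes in short steps, Python scripts to look and compute and a tool call to move; the robot and the scene stay as the last step left them, time stands still between calls to the robot, and variables do not carry over. Pictures are saved under pics/ and viewed, at most 14 in all, crops included, and the job is handed in when it is done.

Besides the shell and the picture viewer there is one more tool, called after "Request:" in YAML: its name, and indented under it one key for each argument. servo_tool: Moves the arm, as the interface text tells. Its arguments: {"type":"object","properties":{"moves":{"type":"array"},"force":{"type":"number"}},"required":["moves"]}

```bash
ls; mkdir -p pics; cat > h.py <<'E'
import numpy as np, cv2
from workcell import *
def world(p,cam):
    c=calibration(cam); return np.array(c["R"]).T@(np.array(p)-np.array(c["t"]))
def cloud(depth,cam):
    c=calibration(cam);K=np.array(c["camera_matrix"])
    v,u=np.mgrid[:480,:640]
    P=np.stack([(u-K[0,2])/K[0,0]*depth,(v-K[1,2])/K[1,1]*depth,depth],-1)
    return (P-np.array(c["t"]))@np.array(c["R"])
E
python3 - <<'E'
from h import *
o=get_obs();print({k:np.round(v,3).tolist() for k,v in o.items()},grasp_offset)
for cam in("scene","top"):
    p,d=camera(cam);cv2.imwrite(f"pics/{cam}0.png",p[...,::-1]);np.savez(f"{cam}0.npz",p=p,d=d)
    print(cam,np.round(world([0,0,0],cam),3))
    for n in "bottle beaker weight balance stirrer tray mat rack vial carton".split():
        print(n,[(round(r["score"],2),np.round(world(r["xyz"],cam),3).tolist()) for r in mark_of(n,cam)][:3])
E
```

```text
pics
{'time': 0.0, 'q': [68.527, 5.011, 10.036, 95.099, -0.001, 90.0], 'qd': [0.026, 0.06, 0.014, -0.06, -0.026, 0.003], 'joint_efforts': [0.003, -52.039, 46.48, 0.016, 0.0, 0.0], 'ee_pos': [0.201, 0.512, 0.231], 'tcp_rot': [-179.926, 0.001, 158.527], 'wrist_force': [-0.379, -0.021, 0.138], 'torque': [-0.016, -0.012, -0.026], 'grasp_force': 0.0, 'opening': 0.086} 0.0187
scene [1.469 0.517 0.749]
bottle [(0.88, [0.467, -0.335, 0.064])]
beaker [(0.96, [0.624, 0.251, 0.0]), (0.81, [0.578, 0.111, 0.047]), (0.79, [0.38, 0.162, 0.003])]
weight [(0.83, [0.461, 0.347, 0.007]), (0.22, [0.463, -0.335, 0.001])]
balance [(0.74, [0.59, 0.117, 0.002])]
stirrer [(0.78, [0.46, -0.333, -0.002]), (0.63, [0.467, -0.333, 0.065])]
tray [(0.68, [0.464, 0.35, -0.006]), (0.52, [0.466, -0.334, 0.064]), (0.51, [0.579, 0.109, 0.045])]
mat [(0.91, [0.554, -0.131, -0.001])]
rack [(0.98, [0.777, -0.016, -0.001])]
vial [(0.82, [0.708, 0.283, 0.001])]
carton [(0.59, [0.728, -0.348, 0.001])]
top [0.483 0.015 1.56 ]
bottle [(0.97, [0.465, -0.331, 0.062]), (0.56, [0.461, 0.345, -0.001]), (0.53, [0.705, 0.283, -0.004])]
beaker [(0.95, [0.574, 0.112, 0.041]), (0.65, [0.377, 0.167, -0.006]), (0.58, [0.629, 0.253, 0.001])]
weight [(0.63, [0.458, 0.346, -0.0])]
balance [(0.97, [0.586, 0.115, 0.002])]
stirrer [(0.73, [0.458, -0.328, 0.001])]
tray [(0.74, [0.461, 0.353, -0.001])]
mat [(0.89, [0.548, -0.123, -0.006])]
rack [(0.59, [0.772, -0.009, -0.001])]
vial [(0.51, [0.705, 0.282, -0.003])]
carton [(0.81, [0.729, -0.349, -0.006])]
```

View pics/scene0.png

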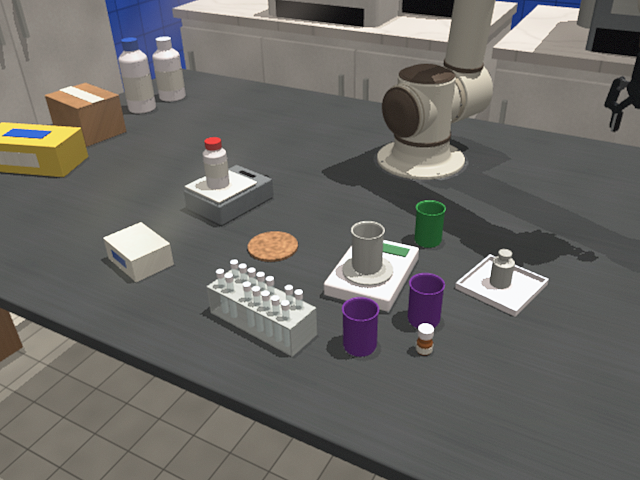

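View pics/top0.png

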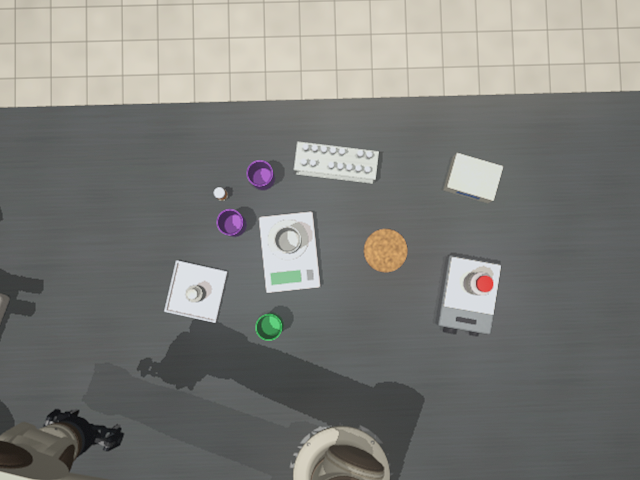

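```bash
cat >> h.py <<'E'
def circ(W,c,r,z0,z1):
    m=(np.hypot(W[...,0]-c[0],W[...,1]-c[1])<r)&(W[...,2]>z0)&(W[...,2]<z1)
    P=W[m]
    if len(P)<8: return None
    h=cv2.minEnclosingCircle(P[:,:2].astype(np.float32))
    return len(P),np.round(np.r_[P.mean(0),h[0],2*h[1]],4).tolist(), np.round(np.median(P[:,2]),4)
E
python3 - <<'E'
from h import *
for cam in("scene","top"):
    d=np.load(cam+"0.npz")["d"];W=cloud(d,cam)
    W[d==0]=9
    print(cam)
    for n,c,r,a,b in [("bottlecap",(.466,-.333),.06,.165,.19),("bottlebody",(.466,-.333),.06,.08,.145),("stirplate",(.46,-.33),.12,.058,.072),("beaker rim",(.576,.112),.05,.12,.14),("pan",(.588,.115),.09,.041,.05),("weightknob",(.46,.346),.04,.065,.09),("weightbody",(.46,.346),.04,.045,.062),("tray wall",(.462,.351),.12,.010,.018),("mat",(.551,-.127),.08,.005,.012),("lookA",(.627,.252),.06,.07,.1),("lookB",(.378,.165),.06,.03,.12)]:
        print(n,circ(W,c,r,a,b))
        if n in("stirplate","tray wall"):
            m=(np.hypot(W[...,0]-c[0],W[...,1]-c[1])<r)&(W[...,2]>a)&(W[...,2]<b)
            print("   rect",cv2.minAreaRect(W[m][:,:2].astype(np.float32)))
E
```

```text
scene
bottlecap (168, [0.4707, -0.3297, 0.1744, 0.4643, -0.3336, 0.046], np.float64(0.1762))
bottlebody (603, [0.4812, -0.3209, 0.1132, 0.471, -0.3291, 0.0582], np.float64(0.1137))
stirplate (1013, [0.4735, -0.3179, 0.0645, 0.4471, -0.323, 0.1973], np.float64(0.0645))
   rect ((0.44472575187683105, -0.3248503506183624), (0.13018161058425903, 0.16036640107631683), 77.66304016113281)
beaker rim (336, [0.5795, 0.1103, 0.126, 0.5817, 0.1116, 0.0691], np.float64(0.1263))
pan (762, [0.6011, 0.123, 0.0449, 0.5744, 0.1158, 0.1297], np.float64(0.0449))
weightknob (131, [0.4638, 0.3462, 0.0752, 0.4607, 0.346, 0.0293], np.float64(0.076))
weightbody (257, [0.4698, 0.3477, 0.0549, 0.462, 0.347, 0.0437], np.float64(0.0566))
tray wall (633, [0.477, 0.3523, 0.0133, 0.4645, 0.3493, 0.1873], np.float64(0.0133))
   rect ((0.46540236473083496, 0.3499895930290222), (0.13204655051231384, 0.1389346420764923), 76.65751647949219)
mat (1093, [0.5569, -0.1268, 0.0078, 0.5543, -0.1285, 0.1155], np.float64(0.0078))
lookA (533, [0.629, 0.2505, 0.0787, 0.6295, 0.2507, 0.0663], np.float64(0.0791))
lookB (935, [0.38
[... 534 characters left out ...]
)
pan (761, [0.5812, 0.1147, 0.0449, 0.5762, 0.1081, 0.1522], np.float64(0.0446))
weightknob (96, [0.4575, 0.3458, 0.0756, 0.4576, 0.3465, 0.0264], np.float64(0.0756))
weightbody (148, [0.4573, 0.3422, 0.0548, 0.4571, 0.3462, 0.0432], np.float64(0.0553))
tray wall (288, [0.4616, 0.3489, 0.0131, 0.4664, 0.3491, 0.2025], np.float64(0.0129))
   rect ((0.45530810952186584, 0.35775643587112427), (0.18710242211818695, 0.14728698134422302), 75.9823226928711)
mat (888, [0.5524, -0.1271, 0.0078, 0.5499, -0.1285, 0.1578], np.float64(0.0075))
lookA (166, [0.6293, 0.2546, 0.0806, 0.627, 0.2514, 0.0635], np.float64(0.0811))
lookB (250, [0.3713, 0.1669, 0.0704, 0.3733, 0.1636, 0.0632], np.float64(0.0789))
```

The top view shows the weight in the tray at (195,292), the beaker on the balance at (289,240), the bottle on the stirrer at (484,284) and the free mat at (386,250). The look-alikes are the purple cups at (260,174) and (230,222) and the green one at (268,327). Next I'll refine the centres of the places.

```bash
python3 - <<'E'
from h import *
def rect(m,W): 
    m=cv2.morphologyEx(m.astype(np.uint8),cv2.MORPH_OPEN,np.ones((3,3)));n,l,s,_=cv2.connectedComponentsWithStats(m)
    k=1+s[1:,4].argmax();P=W[l==k];(c,wh,a)=cv2.minAreaRect(P[:,:2].astype(np.float32))
    return np.round(c,4),np.round(wh,4),round(a,1),len(P),np.round(np.median(P[:,2]),4)
def near(W,c,r): return np.hypot(W[...,0]-c[0],W[...,1]-c[1])<r
for cam in("scene","top"):
    z=np.load(cam+"0.npz");d=z["d"];p=z["p"].astype(int);W=cloud(d,cam);W[d==0]=9;Z=W[...,2]
    br=p.min(-1)
    print(cam,"plate",rect(near(W,(.46,-.33),.1)&(Z>.055)&(Z<.075)&(br>(190 if cam=="top" else 150)),W))
    print(" stirrer",rect(near(W,(.44,-.325),.14)&(Z>.03)&(Z<.075),W))
    print(" tray",rect(near(W,(.462,.35),.11)&(br>120)&(Z<.02),W))
    print(" balance",rect(near(W,(.555,.11),.14)&(Z>.026)&(Z<.05),W))
    cork=(p[...,0]-p[...,2]>50)&near(W,(.551,-.127),.08)
    print(" mat",rect(cork&(Z>.004)&(Z<.013),W))
    m=near(W,(.586,.114),.06)&(Z>.041)&(Z<.05); P=W[m]
    A=P[:,:2]; 
    # boundary-ish fit by grid: maximise points inside r=.05 minus outside
    best=max(((near(P,(x,y),.05).sum()*1.0-0*x,-abs(A.mean(0)-[x,y]).sum(),x,y) for x in np.arange(.565,.605,.002) for y in np.arange(.095,.135,.002)));print(" pan",best)
E
```

```text
scene plate (array([ 0.4529, -0.3299]), array([0.1255, 0.1382]), 78.7, 842, np.float64(0.0646))
 stirrer (array([ 0.4336, -0.3211]), array([0.1358, 0.1945]), 77.5, 2359, np.float64(0.0555))
 tray (array([0.4539, 0.3466]), array([0.1441, 0.1557]), 76.3, 2128, np.float64(0.0046))
 balance (array([0.5571, 0.1132]), array([0.1926, 0.1352]), 4.7, 2900, np.float64(0.0355))
 mat (array([ 0.5549, -0.1288]), array([0.1087, 0.1087]), 2.5, 1082, np.float64(0.0078))
 pan (np.float64(742.0), np.float64(-0.02016562395586588), np.float64(0.589), np.float64(0.11500000000000002))
top plate (array([ 0.4579, -0.3303]), array([0.1223, 0.1215]), 78.6, 1734, np.float64(0.0629))
 stirrer (array([ 0.4287, -0.3245]), array([0.1318, 0.1884]), 78.8, 3387, np.float64(0.0595))
 tray (array([0.4635, 0.3544]), array([0.1384, 0.1344]), 76.3, 2533, np.float64(0.0032))
 balance (array([0.5538, 0.1131]), array([0.1899, 0.1347]), 4.4, 3405, np.float64(0.0346))
 mat (array([ 0.5242, -0.0948]), array([0.0176, 0.0218]), 66.6, 49, np.float64(0.0072))
 pan (np.float64(729.0), np.float64(-0.001108911306350241), np.float64(0.583), np.float64(0.11500000000000002))
```

Request:
servo_tool:
  moves:
    - [[0,0,-7.18],[0,0,0],100]
    - [[0,0,-7.18],[0,0,0],100]
    - [[0,0,-7.17],[0,0,0],100]
    - [[0,0,0],[0,0,0],100]
  force: 60

```text
time: 1.5
ee_pos: [0.2013, 0.5118, 0.2313]
tcp_rot: [180.0, 0.0, -179.8]
wrist_force: [-0.5, 0.1, -0.5]
opening: 0.0854
grasp_force: 0.0
```

Request:
servo_tool:
  moves:
    - [[0,0,0],[-0.037,-0.0237,0],100]
    - [[0,0,0],[-0.037,-0.0237,0],100]
    - [[0,0,0],[-0.037,-0.0237,0],100]
    - [[0,0,0],[-0.037,-0.0237,0],100]
    - [[0,0,0],[-0.037,-0.0237,0],100]
    - [[0,0,0],[-0.037,-0.0237,0],100]
    - [[0,0,0],[-0.036,-0.0237,0],100]
    - [[0,0,0],[0,0,0.04],100]
    - [[0,0,0],[0,0,0.04],100]
    - [[0,0,0],[0,0,0.02],100]
    - [[0,0,0],[0,0,0],100]

```text
time: 2.6
ee_pos: [0.4583, 0.345, 0.1279]
tcp_rot: [-179.8, -0.2, 179.8]
wrist_force: [0.0, -0.1, 0.8]
opening: 0.0857
grasp_force: 0.0
```

```bash
python3 - <<'E'
from h import *
o=get_obs();print(o["ee_pos"],o["tcp_rot"],o["q"])
p,d=camera("top");cv2.imwrite("pics/t1.png",cv2.resize(p[200:380,100:340,::-1],None,fx=3,fy=3))
p,d=camera("scene");W=cloud(d,"scene");W[d==0]=9
print(circ(W,(.46,.346),.04,.065,.09))
cv2.imwrite("pics/s1.png",cv2.resize(p[150:330,400:620,::-1],None,fx=3,fy=3))
E
```

```text
[0.45828401 0.34500187 0.12792477] [-179.81239787   -0.24790949  179.84052356] [3.69728427e+01 7.69551069e+00 1.61052643e+00 8.42259071e+01
 8.69045187e-05 3.71319131e+01]
(129, [0.4637, 0.3461, 0.0751, 0.4612, 0.3443, 0.0325], np.float64(0.0762))
```

View pics/s1.png

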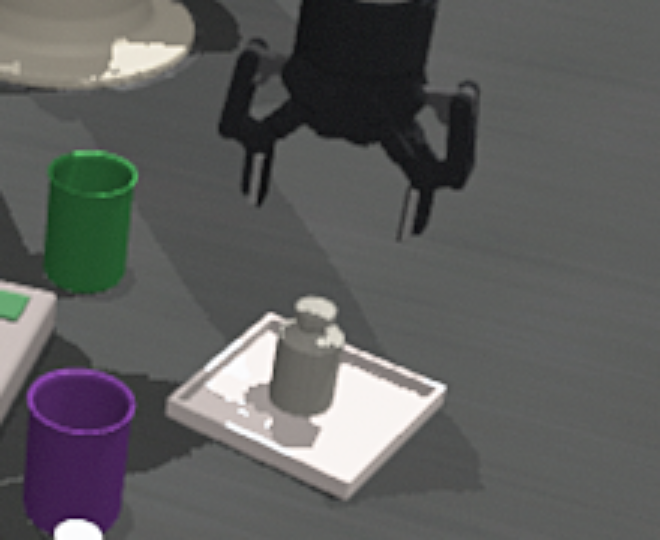

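The crop shows the open gripper (around (340,150)) hanging directly over the weight at (310,350), with the tray clear around it. Descending.

Request:
servo_tool:
  moves:
    - [[0,0,0],[0,0.001,0.03],100]
    - [[0,0,0],[0,0,0.03],100]
    - [[0,0,0],[0,0,0.025],100]
    - [[0,0,0],[0,0,0.015],100]
    - [[0,0,0],[0,0,0.01],100]
    - [[0,0,0],[0,0,0],100]
    - [[0,0,0],[0,0,0],30]
    - [[0,0,0],[0,0,0],30]
    - [[0,0,0],[0,0,0],30]
    - [[0,0,0],[0,0,0],30]
    - [[0,0,0],[0,0,0],30]
    - [[0,0,0],[0,0,0],30]
  force: 60

```text
time: 3.9
ee_pos: [0.46, 0.3474, 0.0226]
tcp_rot: [179.9, 0.1, -180.0]
wrist_force: [-1.1, -1.9, 6.0]
opening: 0.0404
grasp_force: 60.7
```

Request:
servo_tool:
  moves:
    - [[0,0,0],[0,0,-0.01],25]
    - [[0,0,0],[0,0,-0.03],25]
    - [[0,0,0],[0,0,-0.04],25]
    - [[0,0,0],[0,0,-0.04],25]
    - [[0,0,0],[0,0,-0.04],25]
    - [[0,0,0],[0,0,-0.02],25]
    - [[0,0,0],[0,-0.02,0],25]
    - [[0,0,0],[-0.01,-0.035,0],25]
    - [[0,0,0],[-0.01,-0.045,0],25]
    - [[0,0,0],[-0.01,-0.045,0],25]

```text
time: 4.9
ee_pos: [0.4894, 0.2009, 0.2014]
tcp_rot: [-180.0, -0.0, -179.9]
wrist_force: [1.4, 0.5, -4.9]
opening: 0.0404
grasp_force: 62.0
```

Request:
servo_tool:
  moves:
    - [[0,0,0],[-0.01,-0.045,0],25]
    - [[0,0,0],[-0.01,-0.045,0],25]
    - [[0,0,0],[-0.01,-0.045,0],25]
    - [[0,0,0],[-0.01,-0.045,0],25]
    - [[0,0,0],[-0.01,-0.045,0],25]
    - [[0,0,0],[-0.01,-0.045,0],25]
    - [[0,0,0],[-0.003,-0.04,0],25]
    - [[0,0,0],[0,-0.02,0],25]
    - [[0,0,0],[0,0,0],25]
    - [[0,0,0],[0,0,0.03],25]
    - [[0,0,0],[0,0,0.03],25]
    - [[0,0,0],[0,0,0],25]

```text
time: 6.1
ee_pos: [0.5508, -0.1266, 0.1372]
tcp_rot: [179.9, -0.4, -179.9]
wrist_force: [-1.5, 0.5, -5.3]
opening: 0.0408
grasp_force: 62.3
```

```bash
python3 - <<'E'
from h import *
p,d=camera("scene");W=cloud(d,"scene");W[d==0]=9
o=get_obs();print(o["ee_pos"],o["tcp_rot"],o["opening"],o["wrist_force"],o["time"])
cv2.imwrite("pics/s2.png",cv2.resize(p[100:340,180:440,::-1],None,fx=2.5,fy=2.5))
E
```

```text
[ 0.55163616 -0.12680056  0.13988838] [ 179.93318744   -0.23218115 -179.91185704] 0.040520631487054704 [ 0.27225101  0.7414645  -4.22434868] 6.15
```

View pics/s2.png

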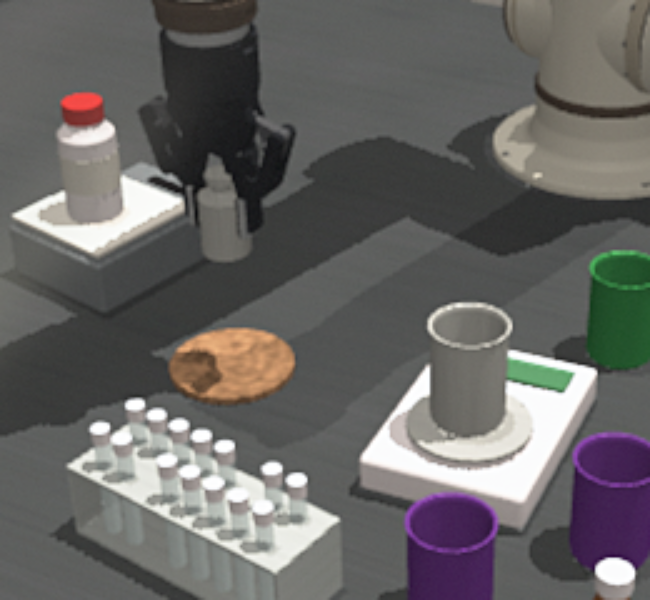

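The weight is held upright at crop (225,220), directly above the mat at (232,365).

Request:
servo_tool:
  moves:
    - [[0,0,0],[0,-0.001,0.03],25]
    - [[0,0,0],[0,0,0.03],25]
    - [[0,0,0],[0,0,0.025],25]
    - [[0,0,0],[0,0,0.015],25]
    - [[0,0,0],[0,0,0.005],25]
    - [[0,0,0],[0,0,0.0],25]
    - [[0,0,0],[0,0,0],25]
    - [[0,0,0],[0,0,0],25]

```text
time: 6.95
ee_pos: [0.5538, -0.1289, 0.0378]
tcp_rot: [-180.0, 0.1, -179.9]
wrist_force: [-1.0, -0.2, -4.7]
opening: 0.0406
grasp_force: 62.4
```

Request:
servo_tool:
  moves:
    - [[0,0,0],[0.001,0,0.004],25]
    - [[0,0,0],[0,0,0.003],25]
    - [[0,0,0],[0,0,0.002],25]
    - [[0,0,0],[0,0,0.001],25]
    - [[0,0,0],[0,0,0.0005],25]
    - [[0,0,0],[0,0,0],25]
    - [[0,0,0],[0,0,0],25]

```text
time: 7.65
ee_pos: [0.5518, -0.1288, 0.0267]
tcp_rot: [-180.0, 0.0, -179.9]
wrist_force: [-5.9, 1.1, 5.9]
opening: 0.0404
grasp_force: 63.5
```

Request:
servo_tool:
  moves:
    - [[0,0,0],[0,0,0],60]
    - [[0,0,0],[0,0,0],85]
    - [[0,0,0],[0,0,0],100]
    - [[0,0,0],[0,0,0],100]
    - [[0,0,0],[0,0,0],100]
    - [[0,0,0],[0,0,-0.01],100]
    - [[0,0,0],[0,0,-0.03],100]
    - [[0,0,0],[0,0,-0.04],100]
    - [[0,0,0],[0,0,-0.05],100]
    - [[0,0,0],[0,0,-0.05],100]
    - [[0,0,0],[0,0,-0.05],100]
    - [[0,0,0],[0,0,0],100]

```text
time: 8.85
ee_pos: [0.5535, -0.1291, 0.2644]
tcp_rot: [-179.8, 0.6, -179.9]
wrist_force: [0.5, 0.4, -0.5]
opening: 0.0854
grasp_force: 0.0
```

```bash
python3 - <<'E'
from h import *
p,d=camera("scene");W=cloud(d,"scene");W[d==0]=9
print(circ(W,(.552,-.128),.04,.068,.095),circ(W,(.552,-.128),.04,.045,.066))
for c in("scene","top"):
    p,d=camera(c);print([(r["score"],np.round(world(r["xyz"],c),3)) for r in mark_of("weight",c)])
cv2.imwrite("pics/s3.png",cv2.resize(p[200:340,340:540,::-1],None,fx=3,fy=3))
o=get_obs();print(o["ee_pos"],o["time"])
E
```

```text
(101, [0.5552, -0.1267, 0.0786, 0.5512, -0.1288, 0.0301], np.float64(0.0795)) (229, [0.5608, -0.1231, 0.0573, 0.5536, -0.1283, 0.0465], np.float64(0.0588))
[(0.7, array([ 0.552, -0.132,  0.011]))]
[(0.38, array([ 0.554, -0.129,  0.004])), (0.28, array([0.575, 0.114, 0.043]))]
[ 0.55150828 -0.12859848  0.25439768] 9.1
```

View pics/s3.png

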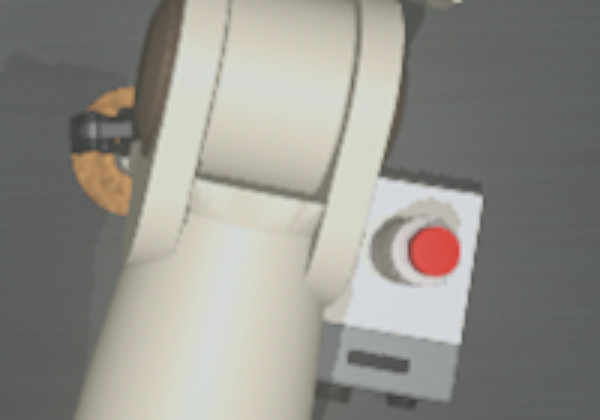

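The top crop shows the weight still partly under the gripper on the mat at (120,160) and the bottle's cap at (434,250). The measured knob and body put the weight upright at the mat's centre. Next is the bottle.

Request:
servo_tool:
  moves:
    - [[0,0,0],[0.012,-0.0265,0],100]
    - [[0,0,0],[0.018,-0.042,0],100]
    - [[0,0,0],[0.018,-0.042,0],100]
    - [[0,0,0],[0.018,-0.042,0],100]
    - [[0,0,0],[0.014,-0.032,0],100]
    - [[0,0,0],[0.008,-0.02,0],100]
    - [[0,0,0],[0,0,0.03],100]
    - [[0,0,0],[0,0,0.03],100]
    - [[0,0,0],[0,0,0],100]
    - [[0,0,0],[0,0,0],100]

```text
time: 10.1
ee_pos: [0.4636, -0.3328, 0.1953]
tcp_rot: [179.9, -0.1, -179.9]
wrist_force: [0.0, 0.1, 0.6]
opening: 0.085
grasp_force: 0.0
```

```bash
python3 - <<'E'
from h import *
p,d=camera("scene")
o=get_obs();print(o["ee_pos"],o["tcp_rot"],o["time"])
cv2.imwrite("pics/s4.png",cv2.resize(p[60:240,140:340,::-1],None,fx=3,fy=3))
E
```

```text
[ 0.46417926 -0.33315574  0.19662488] [-1.79998090e+02  3.26185991e-03 -1.79931637e+02] 10.15
```

View pics/s4.png

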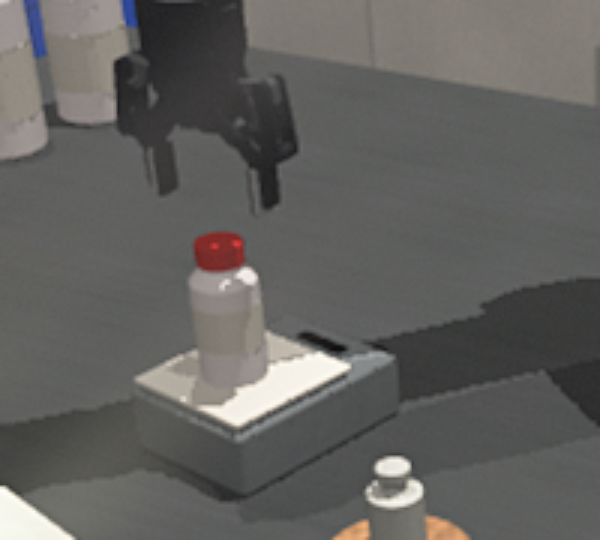

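The gripper is centred over the bottle cap at (220,250), and the weight stands on the mat at (395,500).

Request:
servo_tool:
  moves:
    - [[0,0,0],[0,0,0.025],100]
    - [[0,0,0],[0,0,0.025],100]
    - [[0,0,0],[0,0,0.02],100]
    - [[0,0,0],[0,0,0.011],100]
    - [[0,0,0],[0,0,0],100]
    - [[0,0,0],[0,0,0],100]
    - [[0,0,0],[0,0,0],40]
    - [[0,0,0],[0,0,0],40]
    - [[0,0,0],[0,0,0],40]
    - [[0,0,0],[0,0,0],40]
    - [[0,0,0],[0,0,0],40]
    - [[0,0,0],[0,0,0],40]
  force: 50

```text
time: 11.35
ee_pos: [0.4646, -0.3337, 0.1162]
tcp_rot: [-179.9, 0.1, -179.9]
wrist_force: [0.1, -0.7, 4.9]
opening: 0.0525
grasp_force: 52.4
```

Request:
servo_tool:
  moves:
    - [[0,0,0],[0,0,-0.01],38]
    - [[0,0,0],[0,0,-0.03],38]
    - [[0,0,0],[0,0,-0.04],38]
    - [[0,0,0],[0,0,-0.04],38]
    - [[0,0,0],[0,0,-0.02],38]
    - [[0,0,0],[0,0.02,0],38]
    - [[0,0,0],[0,0.035,0],38]
    - [[0,0,0],[0,0.045,0],38]
    - [[0,0,0],[0,0.045,0],38]
    - [[0,0,0],[0,0.045,0],38]
    - [[0,0,0],[0,0.045,0],38]
    - [[0,0,0],[0,0.045,0],38]

```text
time: 12.55
ee_pos: [0.4634, -0.0517, 0.2555]
tcp_rot: [-180.0, 0.0, -180.0]
wrist_force: [1.1, -0.3, -2.1]
opening: 0.0527
grasp_force: 53.2
```

Request:
servo_tool:
  moves:
    - [[0,0,0],[0,0.045,0],38]
    - [[0,0,0],[0,0.045,0],38]
    - [[0,0,0],[0,0.045,0],38]
    - [[0,0,0],[0,0.045,0],38]
    - [[0,0,0],[0,0.045,0],38]
    - [[0,0,0],[0,0.045,0],38]
    - [[0,0,0],[0,0.045,0],38]
    - [[0,0,0],[0,0.04,0],38]
    - [[0,0,0],[0,0.03,0],38]
    - [[0,0,0],[0,0.02,0],38]
    - [[0,0,0],[0,0,0],38]
    - [[0,0,0],[0,0,0],38]

```text
time: 13.75
ee_pos: [0.4633, 0.3517, 0.2548]
tcp_rot: [-180.0, -0.0, -179.9]
wrist_force: [-0.3, -0.3, -2.4]
opening: 0.0525
grasp_force: 53.2
```

Request:
servo_tool:
  moves:
    - [[0,0,0],[0,0,0.03],38]
    - [[0,0,0],[0,0,0.04],38]
    - [[0,0,0],[0,0,0.04],38]
    - [[0,0,0],[0,0,0.04],38]
    - [[0,0,0],[0,0,0.025],38]
    - [[0,0,0],[0,0,0.012],38]
    - [[0,0,0],[0,0,0.003],38]
    - [[0,0,0],[0,0,0],38]
    - [[0,0,0],[0,0,0],38]
    - [[0,0,0],[0,0,0],38]

```text
time: 14.75
ee_pos: [0.4642, 0.3521, 0.0664]
tcp_rot: [179.9, 0.1, -179.9]
wrist_force: [0.4, 0.2, -1.6]
opening: 0.0525
grasp_force: 53.3
```

```bash
python3 - <<'E'
from h import *
p,d=camera("scene")
o=get_obs();print(o["ee_pos"],o["tcp_rot"],o["time"])
cv2.imwrite("pics/s5.png",cv2.resize(p[180:330,400:600,::-1],None,fx=3,fy=3))
E
```

```text
[0.46403439 0.35205938 0.06608131] [ 1.79935285e+02  8.76205548e-02 -1.79943972e+02] 14.8
```

View pics/s5.png

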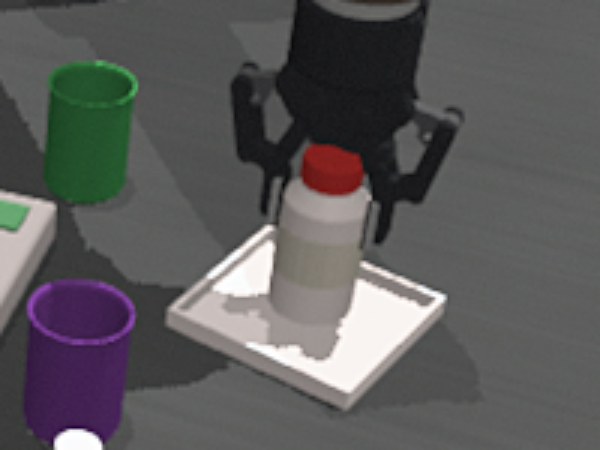

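The bottle hangs upright at (315,250) in the crop, just above the middle of the tray. About 11 mm remains.

Request:
servo_tool:
  moves:
    - [[0,0,0],[0.001,-0.001,0.004],38]
    - [[0,0,0],[0,0,0.003],38]
    - [[0,0,0],[0,0,0.002],38]
    - [[0,0,0],[0,0,0.001],38]
    - [[0,0,0],[0,0,0.0005],38]
    - [[0,0,0],[0,0,0],38]
    - [[0,0,0],[0,0,0],38]

```text
time: 15.5
ee_pos: [0.4625, 0.3506, 0.0552]
tcp_rot: [180.0, 0.0, -179.9]
wrist_force: [-2.8, -2.7, 5.1]
opening: 0.0526
grasp_force: 54.1
```

Request:
servo_tool:
  moves:
    - [[0,0,0],[0,0,0],65]
    - [[0,0,0],[0,0,0],85]
    - [[0,0,0],[0,0,0],100]
    - [[0,0,0],[0,0,0],100]
    - [[0,0,0],[0,0,0],100]
    - [[0,0,0],[0,0,-0.01],100]
    - [[0,0,0],[0,0,-0.03],100]
    - [[0,0,0],[0,0,-0.04],100]
    - [[0,0,0],[0,0,-0.05],100]
    - [[0,0,0],[0,0,-0.05],100]
    - [[0,0,0],[0,0,-0.02],100]

```text
time: 16.6
ee_pos: [0.463, 0.3511, 0.2606]
tcp_rot: [179.8, 0.3, -179.9]
wrist_force: [0.2, 1.2, 0.5]
opening: 0.0854
grasp_force: 0.0
```

Request:
servo_tool:
  moves:
    - [[0,0,0],[-0.014,-0.028,0],100]
    - [[0,0,0],[-0.0207,-0.042,0],100]
    - [[0,0,0],[-0.0207,-0.042,0],100]
    - [[0,0,0],[-0.0207,-0.042,0],100]
    - [[0,0,0],[-0.0207,-0.042,0],100]
    - [[0,0,0],[-0.0207,-0.042,0],100]
    - [[0,0,0],[0,0,0.03],100]
    - [[0,0,0],[0,0,0.03],100]
    - [[0,0,0],[0,0,0.02],100]
    - [[0,0,0],[0,0,0],100]
    - [[0,0,0],[0,0,0],100]

```text
time: 17.7
ee_pos: [0.5802, 0.1128, 0.1754]
tcp_rot: [180.0, 0.0, -179.9]
wrist_force: [0.3, 0.7, -0.2]
opening: 0.0853
grasp_force: 0.0
```

```bash
python3 - <<'E'
from h import *
p,d=camera("scene");W=cloud(d,"scene");W[d==0]=9
print("cap",circ(W,(.462,.351),.05,.104,.13),"body",circ(W,(.462,.351),.05,.03,.085))
print("rim",circ(W,(.578,.112),.05,.12,.137))
o=get_obs();print(o["ee_pos"],o["tcp_rot"],o["time"])
cv2.imwrite("pics/s6.png",cv2.resize(p[150:330,330:570,::-1],None,fx=3,fy=3))
E
```

```text
cap (288, [0.4692, 0.3507, 0.1144, 0.4651, 0.3498, 0.0414], np.float64(0.1162)) body (696, [0.4834, 0.3531, 0.0586, 0.4672, 0.3502, 0.056], np.float64(0.059))
rim (334, [0.5802, 0.1104, 0.1261, 0.5815, 0.1099, 0.068], np.float64(0.1263))
[0.58060966 0.11296846 0.17612518] [ 1.79980694e+02  1.04872592e-01 -1.79933465e+02] 17.75
```

View pics/s6.png

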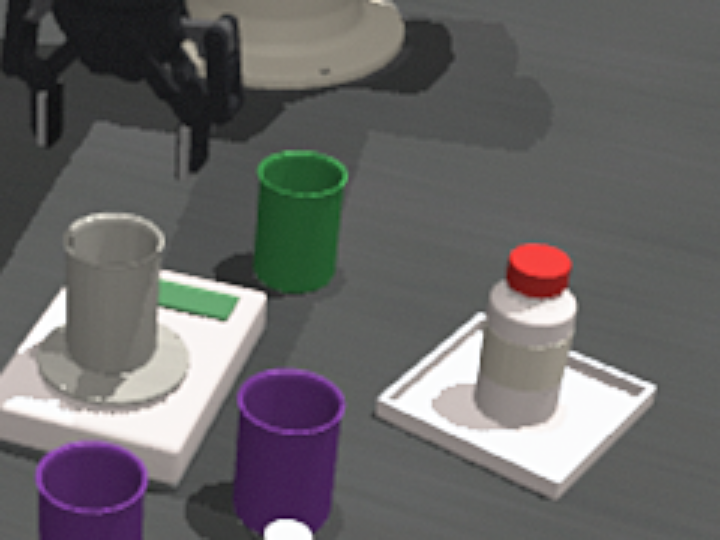

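The bottle stands upright in the middle of the tray at (525,370). The gripper is above the steel beaker at (115,240).

Request:
servo_tool:
  moves:
    - [[0,0,0],[0,-0.001,0.03],100]
    - [[0,0,0],[0,0,0.03],100]
    - [[0,0,0],[0,0,0.022],100]
    - [[0,0,0],[0,0,0.015],100]
    - [[0,0,0],[0,0,0],100]
    - [[0,0,0],[0,0,0],100]
    - [[0,0,0],[0,0,0],50]
    - [[0,0,0],[0,0,0],50]
    - [[0,0,0],[0,0,0],50]
    - [[0,0,0],[0,0,0],50]
    - [[0,0,0],[0,0,0],50]
    - [[0,0,0],[0,0,0],50]
  force: 40

```text
time: 18.95
ee_pos: [0.581, 0.1119, 0.0791]
tcp_rot: [180.0, 0.1, -179.9]
wrist_force: [-0.8, -1.7, 4.5]
opening: 0.0604
grasp_force: 42.7
```

Request:
servo_tool:
  moves:
    - [[0,0,0],[0,0,-0.01],45]
    - [[0,0,0],[0,0,-0.03],45]
    - [[0,0,0],[0,0,-0.04],45]
    - [[0,0,0],[0,0,-0.04],45]
    - [[0,0,0],[0,0,-0.02],45]
    - [[0,0,0],[0.005,-0.02,0],45]
    - [[0,0,0],[0.01,-0.036,0],45]
    - [[0,0,0],[0.012,-0.043,0],45]
    - [[0,0,0],[0.012,-0.043,0],45]
    - [[0,0,0],[0.012,-0.043,0],45]

```text
time: 19.95
ee_pos: [0.5287, -0.0746, 0.2182]
tcp_rot: [-180.0, 0.0, -179.9]
wrist_force: [2.0, -1.0, -1.6]
opening: 0.0603
grasp_force: 44.0
```

Request:
servo_tool:
  moves:
    - [[0,0,0],[0.012,-0.043,0],45]
    - [[0,0,0],[0.012,-0.043,0],45]
    - [[0,0,0],[0.012,-0.043,0],45]
    - [[0,0,0],[0.012,-0.043,0],45]
    - [[0,0,0],[0.012,-0.043,0],45]
    - [[0,0,0],[0.01,-0.03,0],45]
    - [[0,0,0],[0,-0.012,0],45]
    - [[0,0,0],[0,0,0.03],45]
    - [[0,0,0],[0,0,0.03],45]
    - [[0,0,0],[0,0,0.03],45]
    - [[0,0,0],[0,0,0],45]
    - [[0,0,0],[0,0,0],45]

```text
time: 21.15
ee_pos: [0.4599, -0.3299, 0.1283]
tcp_rot: [180.0, -0.0, -179.9]
wrist_force: [0.6, -0.3, -1.5]
opening: 0.0601
grasp_force: 44.4
```

```bash
python3 - <<'E'
from h import *
p,d=camera("scene")
o=get_obs();print(o["ee_pos"],o["tcp_rot"],o["time"],o["opening"],o["grasp_force"])
cv2.imwrite("pics/s7.png",cv2.resize(p[60:270,140:340,::-1],None,fx=2.5,fy=2.5))
E
```

```text
[ 0.46037185 -0.33030467  0.12926571] [-1.79943298e+02  8.74895890e-02 -1.79915729e+02] 21.2 0.060070422666501665 44.352515711216256
```

View pics/s7.png

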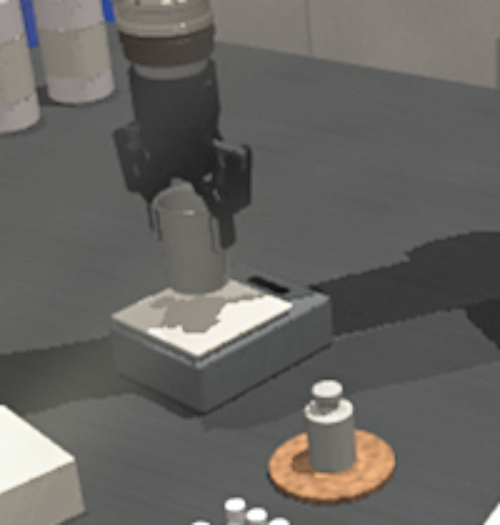

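The beaker hangs upright at (195,245), over the middle of the stirrer plate (200,315).

Request:
servo_tool:
  moves:
    - [[0,0,0],[0,0,0.01],45]
    - [[0,0,0],[0,0,0.008],45]
    - [[0,0,0],[0,0,0.005],45]
    - [[0,0,0],[0,0,0.003],45]
    - [[0,0,0],[0,0,0.002],45]
    - [[0,0,0],[0,0,0.001],45]
    - [[0,0,0],[0,0,0.0005],45]
    - [[0,0,0],[0,0,0],45]
    - [[0,0,0],[0,0,0],45]

```text
time: 22.1
ee_pos: [0.4597, -0.3303, 0.0991]
tcp_rot: [-180.0, 0.1, -179.9]
wrist_force: [-2.7, 2.7, 7.2]
opening: 0.0599
grasp_force: 44.8
```

Request:
servo_tool:
  moves:
    - [[0,0,0],[0,0,0],80]
    - [[0,0,0],[0,0,0],100]
    - [[0,0,0],[0,0,0],100]
    - [[0,0,0],[0,0,0],100]
    - [[0,0,0],[0,0,0],100]
    - [[0,0,0],[0,0,-0.01],100]
    - [[0,0,0],[0,0,-0.03],100]
    - [[0,0,0],[0,0,-0.04],100]
    - [[0,0,0],[0,0,-0.04],100]
    - [[0,0,0],[0,0,0],100]

```text
time: 23.1
ee_pos: [0.461, -0.3313, 0.2246]
tcp_rot: [-179.7, 0.4, -179.9]
wrist_force: [0.1, -0.8, 0.3]
opening: 0.0854
grasp_force: 0.0
```

Request:
servo_tool:
  moves:
    - [[0,0,0],[-0.012,0.026,0],100]
    - [[0,0,0],[-0.0187,0.041,0],100]
    - [[0,0,0],[-0.0187,0.041,0],100]
    - [[0,0,0],[-0.0187,0.041,0],100]
    - [[0,0,0],[-0.0187,0.041,0],100]
    - [[0,0,0],[-0.006,0.012,0],100]
    - [[0,0,0],[0,0,0.04],100]
    - [[0,0,0],[0,0,0.04],100]
    - [[0,0,0],[0,0,0.02],100]
    - [[0,0,0],[0,0,0],100]
    - [[0,0,0],[0,0,0],100]

```text
time: 24.2
ee_pos: [0.5523, -0.1286, 0.1187]
tcp_rot: [-180.0, 0.0, -180.0]
wrist_force: [0.8, -0.1, 1.0]
opening: 0.0854
grasp_force: 0.0
```

```bash
python3 - <<'E'
from h import *
p,d=camera("scene");W=cloud(d,"scene");W[d==0]=9
print("beaker rim",circ(W,(.459,-.33),.05,.142,.157),"body",circ(W,(.459,-.33),.05,.08,.14))
print("knob",circ(W,(.552,-.128),.04,.068,.095))
o=get_obs();print(o["ee_pos"],o["tcp_rot"],o["time"])
E
```

```text
beaker rim (189, [0.459, -0.3321, 0.1467, 0.4616, -0.3305, 0.0699], np.float64(0.1467)) body (716, [0.472, -0.3209, 0.1139, 0.4622, -0.3309, 0.0707], np.float64(0.1156))
knob (98, [0.5551, -0.1269, 0.0786, 0.5516, -0.129, 0.0292], np.float64(0.0796))
[ 0.55281976 -0.12867172  0.11954751] [-1.79970575e+02  1.05434191e-01 -1.79962813e+02] 24.25
```

Beaker placed. I'll grip the weight at the same height as before (TCP z ≈ 0.027).

Request:
servo_tool:
  moves:
    - [[0,0,0],[0,0,0.03],100]
    - [[0,0,0],[0,0,0.03],100]
    - [[0,0,0],[0,0,0.02],100]
    - [[0,0,0],[0,0,0.0125],100]
    - [[0,0,0],[0,0,0],100]
    - [[0,0,0],[0,0,0],100]
    - [[0,0,0],[0,0,0],30]
    - [[0,0,0],[0,0,0],30]
    - [[0,0,0],[0,0,0],30]
    - [[0,0,0],[0,0,0],30]
    - [[0,0,0],[0,0,0],30]
    - [[0,0,0],[0,0,0],30]
  force: 60

```text
time: 25.45
ee_pos: [0.5528, -0.1285, 0.0263]
tcp_rot: [-180.0, 0.1, -180.0]
wrist_force: [-1.6, -1.0, 6.0]
opening: 0.0407
grasp_force: 60.8
```

Request:
servo_tool:
  moves:
    - [[0,0,0],[0,0,-0.01],25]
    - [[0,0,0],[0,0,-0.03],25]
    - [[0,0,0],[0,0,-0.04],25]
    - [[0,0,0],[0,0,-0.04],25]
    - [[0,0,0],[-0.003,0.022,0],25]
    - [[0,0,0],[-0.006,0.04,0],25]
    - [[0,0,0],[-0.006,0.045,0],25]
    - [[0,0,0],[-0.006,0.045,0],25]
    - [[0,0,0],[-0.006,0.045,0],25]
    - [[0,0,0],[-0.004,0.032,0],25]
    - [[0,0,0],[-0.002,0.015,0],25]
    - [[0,0,0],[0,0,0],25]

```text
time: 26.65
ee_pos: [0.5847, 0.1176, 0.1448]
tcp_rot: [180.0, -0.1, -179.8]
wrist_force: [-0.4, -0.5, -4.9]
opening: 0.0407
grasp_force: 62.1
```

Request:
servo_tool:
  moves:
    - [[0,0,0],[0,0,0.025],25]
    - [[0,0,0],[0,0,0.025],25]
    - [[0,0,0],[0,0,0.015],25]
    - [[0,0,0],[0,0,0.005],25]
    - [[0,0,0],[0,0,0],25]
    - [[0,0,0],[0,0,0],25]
    - [[0,0,0],[0,0,0],25]

```text
time: 27.35
ee_pos: [0.5857, 0.1158, 0.0767]
tcp_rot: [180.0, 0.1, -180.0]
wrist_force: [-0.3, -0.0, -4.5]
opening: 0.0408
grasp_force: 62.1
```

```bash
python3 - <<'E'
from h import *
p,d=camera("scene")
o=get_obs();print(o["ee_pos"],o["tcp_rot"],o["time"],o["opening"],o["grasp_force"])
cv2.imwrite("pics/s8.png",cv2.resize(p[150:330,290:490,::-1],None,fx=3,fy=3))
E
```

```text
[0.58565833 0.11580799 0.07651889] [ 1.79980537e+02  1.01302987e-01 -1.79951409e+02] 27.4 0.04057249023163534 62.04997512046248
```

View pics/s8.png

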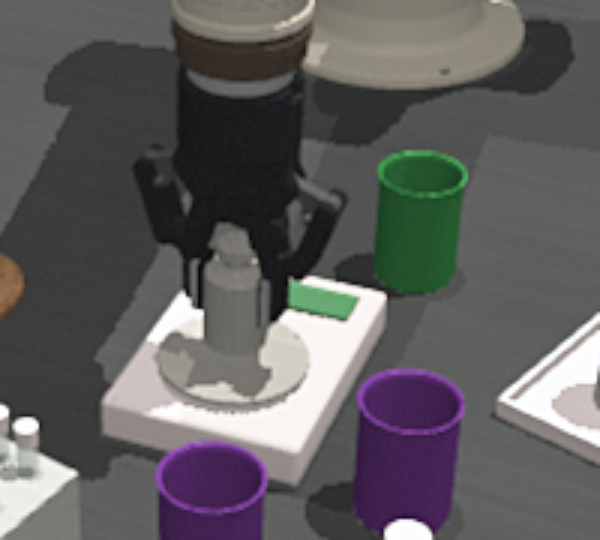

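The weight hangs at (235,300), about 13 mm above the pan's middle (235,360).

Request:
servo_tool:
  moves:
    - [[0,0,0],[0,0,0.005],25]
    - [[0,0,0],[0,0,0.004],25]
    - [[0,0,0],[0,0,0.002],25]
    - [[0,0,0],[0,0,0.001],25]
    - [[0,0,0],[0,0,0.001],25]
    - [[0,0,0],[0,0,0.0005],25]
    - [[0,0,0],[0,0,0],25]
    - [[0,0,0],[0,0,0],25]

```text
time: 28.2
ee_pos: [0.5849, 0.1158, 0.0634]
tcp_rot: [180.0, 0.0, -179.9]
wrist_force: [-5.6, -1.3, 9.0]
opening: 0.0406
grasp_force: 63.5
```

Request:
servo_tool:
  moves:
    - [[0,0,0],[0,0,0],60]
    - [[0,0,0],[0,0,0],85]
    - [[0,0,0],[0,0,0],100]
    - [[0,0,0],[0,0,0],100]
    - [[0,0,0],[0,0,0],100]
    - [[0,0,0],[0,0,-0.01],100]
    - [[0,0,0],[0,0,-0.03],100]
    - [[0,0,0],[0,0,-0.05],100]
    - [[0,0,0],[0,0,-0.05],100]
    - [[0,0,0],[0.03,0,-0.03],100]
    - [[0,0,0],[0.04,0,0],100]
    - [[0,0,0],[0.04,0,0],100]

```text
time: 29.4
ee_pos: [0.4744, 0.1157, 0.2335]
tcp_rot: [180.0, 0.1, -180.0]
wrist_force: [0.4, 0.1, 0.7]
opening: 0.0854
grasp_force: 0.0
```

Request:
servo_tool:
  moves:
    - [[0,0,0],[0.04,0,0],100]
    - [[0,0,0],[0.04,0,0],100]
    - [[0,0,0],[0.04,0,0],100]
    - [[0,0,0],[0.02,0,0],100]
    - [[0,0,0],[0,0,0],100]
    - [[0,0,0],[0,0,0],100]
    - [[0,0,0],[0,0,0],100]

```text
time: 30.1
ee_pos: [0.3357, 0.1156, 0.232]
tcp_rot: [180.0, 0.0, -180.0]
wrist_force: [0.7, -0.0, -1.0]
opening: 0.0852
grasp_force: 0.0
```

```bash
python3 - <<'E'
from h import *
for cam in("scene","top"):
    p,d=camera(cam);W=cloud(d,cam);W[d==0]=9
    print(cam,"knob",circ(W,(.585,.115),.04,.105,.13),"\nbody",circ(W,(.585,.115),.04,.08,.1))
    print("cap",circ(W,(.462,.351),.05,.104,.13),"\nrim",circ(W,(.459,-.33),.05,.142,.157))
    for n in("balance","weight","beaker","stirrer","bottle","tray"): print(n,[(round(r["score"],2),np.round(world(r["xyz"],cam),3).tolist()) for r in mark_of(n,cam)][:2])
    cv2.imwrite(f"pics/end_{cam}.png",p[...,::-1])
o=get_obs();print(o["ee_pos"],o["time"])
E
```

```text
scene knob (126, [0.588, 0.117, 0.116, 0.5843, 0.1152, 0.03], np.float64(0.1173)) 
body (275, [0.5948, 0.1193, 0.0925, 0.5869, 0.1158, 0.0431], np.float64(0.0943))
cap (288, [0.4689, 0.3505, 0.1142, 0.4638, 0.3487, 0.0429], np.float64(0.1161)) 
rim (189, [0.4589, -0.3318, 0.1468, 0.4619, -0.3318, 0.0704], np.float64(0.147))
balance [(0.57, [0.587, 0.118, -0.002])]
weight [(0.88, [0.584, 0.116, 0.044])]
beaker [(0.95, [0.624, 0.255, 0.002]), (0.93, [0.378, 0.163, 0.002])]
stirrer [(0.78, [0.461, -0.332, -0.001])]
bottle [(0.58, [0.461, 0.349, 0.007]), (0.17, [0.727, -0.35, 0.001])]
tray [(0.69, [0.463, 0.35, -0.007]), (0.42, [0.588, 0.114, 0.001])]
top knob (97, [0.581, 0.1156, 0.1163, 0.5815, 0.1167, 0.028], np.float64(0.1165)) 
body (129, [0.5798, 0.114, 0.0948, 0.5813, 0.1156, 0.0418], np.float64(0.0953))
cap (216, [0.4607, 0.3493, 0.115, 0.4609, 0.3498, 0.0386], np.float64(0.1151)) 
rim (164, [0.4573, -0.333, 0.1472, 0.4567, -0.3309, 0.0642], np.float64(0.1471))
balance [(0.61, [0.584, 0.115, 0.0])]
weight [(0.7, [0.584, 0.115, 0.041])]
beaker [(0.95, [0.378, 0.167, -0.002]), (0.85, [0.628, 0.252, 0.002])]
stirrer [(0.97, [0.457, -0.326, 0.002]), (0.15, [0.582, 0.115, 0.042])]
bottle [(0.82, [0.463, 0.353, 0.003])]
tray [(0.71, [0.462, 0.353, -0.0])]
[0.3350288  0.11555592 0.23180068] 30.8
```

View pics/end_top.png

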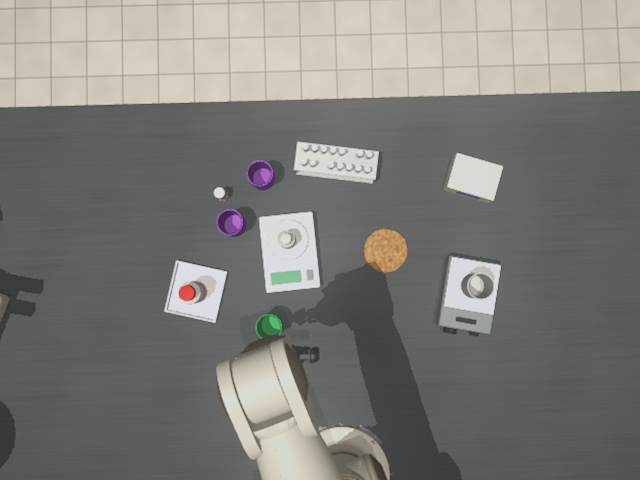

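The end view shows the bottle in the tray (190,292), the weight on the pan (287,240) and the beaker on the plate (477,285). All three measure within about 5 mm of centre, and the bystanders haven't moved.

```bash
python3 -c "
from workcell import job_done
print(job_done())"
```

```text
the job is handed in; nothing more can be done
None
```

I handed the job in at about 31 s: the bottle is in the tray, the beaker on the stirrer and the weight on the balance, each upright and about 5 mm or less off centre by the cameras, with nothing tipped and the rack, vial and carton not visibly moved; no verdict was returned.

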